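Put the good spares back in the organiser, leave the failed parts

TASK

The repair is finished: put the four good spares on the blue mat (white capacitor, yellow-coil transformer, brass lampholder, black knob) back into the organiser case, each standing upright on the empty floor of the red bin that already holds its own kind. Leave the two failed parts, the capacitor with the swollen brown top and the transformer with the burnt black coil, standing where they are on the mat.

Things in the scene. Friction and masses are not known exactly. Their poses are not given: they have to be found in the camera images.
- capacitor: good spare capacitor: white cylinder, diameter 36 mm, 50 high, with a flat DARK GREY top disc and small steel tabs (59 in all); 70 g. Stands upright on the blue mat (3 mm thick), like all six parts 70 mm or more (centres) from the next; a spool, tape and jar stand among them. Origin: centre of the underside, z up its axis. Round: any grasp yaw.
- transformer: good spare transformer: dark steel core 48 x 20 x 40 mm high with a bright YELLOW coil 31 x 40 x 28 (z 6 to 34) standing out on both faces; 220 g. Stands upright on the mat. Origin: centre of the underside, z up; x along the 48 mm core, y across the coil: grip the yellow faces at y = +-20 mm. Its x is within about 35 degrees of the world's x.
- lampholder: good spare brass lampholder standing mouth down like a bell: straight skirt of diameter 40 mm up to z = 31, then tapering to a 13 mm neck, 55 high in all; 70 g. Stands on the mat. Origin: centre of the underside, z up its axis. Round: grip the skirt, any yaw.
- knob: good spare appliance knob: black ribbed cylinder, diameter 36 mm, 26 high, with a silver disc and a white pointer line on top; 30 g. Stands on the mat. Origin: centre of the underside, z up its axis. Round: any grasp yaw.
- bad_capacitor: failed capacitor: a white cylinder of diameter 36 mm like the good one, but with a swollen, crusted BROWN dome for a top and a brown band round its upper end, 62 mm high. Stands upright on the mat. Origin: centre of the underside, z up.
- bad_transformer: failed transformer: core and size as the good one (48 x 40 x 40 mm high), but the coil is burnt BLACK and brown. Stands upright on the mat. Origin: centre of the underside, z up, x along the core.
- bin_capacitors: red bin, 118 x 112 x 38 mm high, walls and floor 2.5, one of four alike in a black case (walls 50 high); it holds two white capacitors, 59 high, fixed, at x > 15. Its near half is empty floor: x -56 to 15, y -53 to 53, middle (-24, 0), inner floor z 2.5. Origin: centre of its underside, 6 over the bench; x along the 118, roughly away from the robot, y across, z up. (mm) Does not move.
- bin_transformers: red bin, 118 x 112 x 38 mm high, walls and floor 2.5, one of four alike in a black case (walls 50 high); it holds two yellow-coil transformers, 40 high, fixed, at x > 13. Its near half is empty floor: x -56 to 13, y -53 to 53, middle (-24, 0), inner floor z 2.5. Origin: centre of its underside, 6 over the bench; x along the 118, roughly away from the robot, y across, z up. (mm) Does not move.
- bin_lampholders: red bin, 118 x 112 x 38 mm high, walls and floor 2.5, one of four alike in a black case (walls 50 high); it holds two brass lampholders, 55 high, fixed, at x > 12. Its near half is empty floor: x -56 to 12, y -53 to 53, middle (-24, 0), inner floor z 2.5. Origin: centre of its underside, 6 over the bench; x along the 118, roughly away from the robot, y across, z up. (mm) Does not move.
- bin_knobs: red bin, 118 x 112 x 38 mm high, walls and floor 2.5, one of four alike in a black case (walls 50 high); it holds two black knobs, 26 high, fixed, at x > 15. Its near half is empty floor: x -56 to 15, y -53 to 53, middle (-24, 0), inner floor z 2.5. Origin: centre of its underside, 6 over the bench; x along the 118, roughly away from the robot, y across, z up. (mm) Does not move.

How it is judged:
By the outcome, as a careful person would: the job done as asked, in the order asked, and still so for the second after the job is handed in, with the robot touching nothing.
It also fails if it takes over 120 s, if anything falls off the work surface, if the arm or the gripper's body presses on something with over 40 N, if the wrist force passes 120 N, or if a joint passes its speed limit or range.

ROBOT

A 6-joint arm with a two-finger parallel gripper is mounted at the origin on the work surface. World frame = base frame: x ahead of the robot, y to its left, z up, the work surface at z = 0. Lengths are in mm, angles in rad, forces in N, time in s.
With the tool pointing down it reaches from about 400 to 825 mm from the base axis. Payload 7 kg.
Tool frame: the origin (TCP) lies midway between the tips of the shut fingers; the grasp point (between the pads) lies 19 mm behind it; z points along the fingers, y is the line along which they close (so a half turn about z gives the same grasp; the last joint's range is limited). The gripper opens to 88 mm and grips with 3 to 60 N. Pads are 19 mm wide; open, the fingers measure 130 mm over their backs; the gripper's body (78 mm by 193 mm) begins 47 mm behind the grasp point.
Start: joints at [1.615, 0.359, 0.012, 0, -1.224, -0.288], TCP at [162.95, 655.013, 226.561] pointing down, gripper open.
Joint ranges: [-3.07, 3.07], [-1.43, 2.12], [-1.02, 1.25], [-3.03, 1.67], [-3.05, -0], [-3.03, 3.03]. Speed limits (rad/s): [2.39, 2.39, 3.01, 3.14, 3.14, 3.14].

INTERFACE

Orientations are given as a unit quaternion [x, y, z, w].
In Python, from plant import move_ptp, line_to, move_joints, move_gripper, pause, solve_ik, camera, get_calibration, Unreachable, close_job, find_in, masks_of, current_t, current_joint_pos, current_qvel, current_tau, current_tcp_pos, current_eef_rot, current_contact_force, current_moment, current_width, current_finger_force gives the robot as it stands. Calls block until the motion is done:
- move_ptp(position, orientation): joint-space move of the TCP to a pose.
- line_to(position, velocity=150, ori=None): straight line of the TCP; ori=None keeps the orientation; velocity is the mean speed in mm/s.
- move_joints(angles): joint-space move.
- move_gripper(opening, force=None): finger opening in mm; force is the grip in N (None keeps the last); returns when the fingers have stopped.
- pause(seconds).
- solve_ik(position, orientation): joint angles nearest the present ones, or None.
- camera(name): name is "scene" or "top" or "wrist"; returns the picture (400x640x3 uint8, red, green, blue); there is no depth.
- get_calibration(name): a dict with "fx", "fy", "cx", "cy" (pixels), "distortion" ([k1, k2, p1, p2, k3] as OpenCV has them; the pictures are not rectified), "view" (4x4, takes a point from world to camera coordinates); the wrist camera has in their place "T_tool_cam" (4x4, takes a point from camera to tool coordinates, whose origin is the TCP and whose axes are the flange's). Camera axes: x right, y up, looking along -z (the intrinsics and any distortion apply to the point x, -y, -z); pixel columns grow to the right and rows downward; lengths in mm; the calibration is good to about 2 mm. A picture is of the moment at which its call begins: read the wrist's pose just before it. get_calibration takes no time and is no camera call.
A pose or a line that the arm cannot do raises Unreachable and nothing moves.
- close_job(): hands the job in; it is judged then, once.
Trained networks look in the newest picture that a camera, given by its name, has taken for a name from the list of things; names that differ only in an ending like _2 or _b are one class to them, and where a whole thing is asked for, a point or a joint stands for the part that bears it (a point fixed in the world has none). Each returns a list of dicts, best first, with "conf" (0 to 1); they miss things now and then, are a little off and sometimes report something else, mostly with a low value. They report only what shows in the picture. A call takes as long as a camera call.
- find_in(camera, target): "point" ([column, row] in pixels, amid what is visible of it).
- masks_of(camera, target): "mask" (400x640 bool, what is visible of it) and "point" ([column, row] in pixels, amid what is visible of it).
Readings, each from a call of its own:
- current_t(): time.
- current_joint_pos(): joint angles.
- current_qvel(): joint speeds.
- current_tau(): joint torques, N m.
- current_tcp_pos(): TCP position.
- current_eef_rot(): TCP orientation.
- current_contact_force(): force on the tool from outside, world axes, zero at the start.
- current_moment(): the same for the moment, N m.
- current_width(): finger opening in mm.
- current_finger_force(): force on a finger pad.
Only numpy, scipy, OpenCV 4.12 (cv2) and the standard library are available. Lean on these libraries where they do the work, as an engineer would, in place of code of your own. Each camera call takes 0.05 s, during which the arm holds its last target. There are 200 camera calls.

## Working session

There is one attempt and no reset: what is moved stays moved. The work goes in short steps, each a Python script; the robot and the scene stay as the last script left them, time stands still between calls to the robot, and variables do not carry over. Pictures are saved under pics/ and viewed, at most 14 in all, crops included, and the job is handed in when it is done.

```bash
ls; mkdir -p pics
python3 - <<'E'
from plant import *
import cv2
for n in ("scene","top"):
    im=camera(n); cv2.imwrite(f"pics/{n}0.png",im[:,:,::-1])
    c=get_calibration(n); print(n,c)
    for t in "capacitor transformer lampholder knob bad_capacitor bad_transformer bin_capacitors bin_transformers bin_lampholders bin_knobs".split():
        print(t,[(round(d["conf"],2),[int(v) for v in d["point"]]) for d in find_in(n,t)])
print(get_calibration("wrist"),current_eef_rot(),current_t())
E
```

```text
pics
plant.py
scene {'fx': 416.7392037950109, 'fy': 416.7392037950109, 'cx': 319.896815769456, 'cy': 200.8278940073798, 'distortion': array([-0.06593086,  0.        ,  0.        ,  0.        ,  0.        ]), 'view': array([[ 6.82026626e-01,  7.31135442e-01, -1.67525236e-02,
        -3.99335187e+02],
       [-3.95736383e-01,  3.88225437e-01,  8.32270223e-01,
         1.68161189e+02],
       [ 6.15006013e-01, -5.61000869e-01,  5.54116981e-01,
        -1.20107620e+03],
       [ 0.00000000e+00,  0.00000000e+00,  0.00000000e+00,
         1.00000000e+00]])}
capacitor [(0.96, [402, 199])]
transformer [(0.54, [344, 168])]
lampholder [(0.66, [308, 179])]
knob [(0.54, [407, 168])]
bad_capacitor [(0.63, [375, 150])]
bad_transformer [(0.77, [371, 182])]
bin_capacitors [(0.86, [225, 219]), (0.59, [376, 147])]
bin_transformers [(0.86, [262, 248])]
bin_lampholders [(0.69, [169, 239])]
bin_knobs [(0.89, [199, 284]), (0.31, [263, 250])]
top {'fx': 372.21829885193205, 'fy': 372.21829885193205, 'cx': 323.79082332846264, 'cy': 207.76348109063937, 'distortion': array([0.00548467, 0.        , 0.        , 
[... 781 characters left out ...]
in_knobs [(0.64, [460, 196]), (0.61, [162, 252]), (0.55, [237, 150]), (0.26, [460, 256])]
{'fx': 284.2081859258855, 'fy': 284.2081859258855, 'cx': 314.2752785285531, 'cy': 199.39346523764797, 'distortion': array([-0.0165866,  0.       ,  0.       ,  0.       ,  0.       ]), 'T_tool_cam': array([[ 1.30359321e-03,  9.56885778e-01,  2.90461543e-01,
         7.74653294e+01],
       [ 9.99998108e-01, -8.27977789e-04, -1.76033826e-03,
        -1.33961156e-01],
       [-1.44394694e-03,  2.90463289e-01, -9.56885047e-01,
        -1.57595659e+02],
       [ 0.00000000e+00,  0.00000000e+00,  0.00000000e+00,
         1.00000000e+00]])} [ 9.92577004e-01 -1.21617799e-01 -2.89820980e-05 -2.32264405e-05] 1.1
```

View pics/scene0.png

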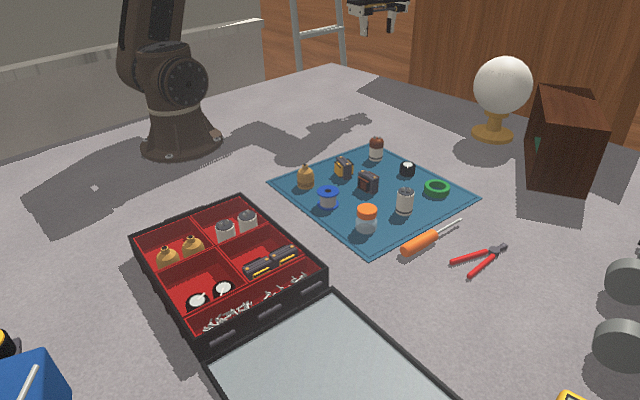

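View pics/top0.png

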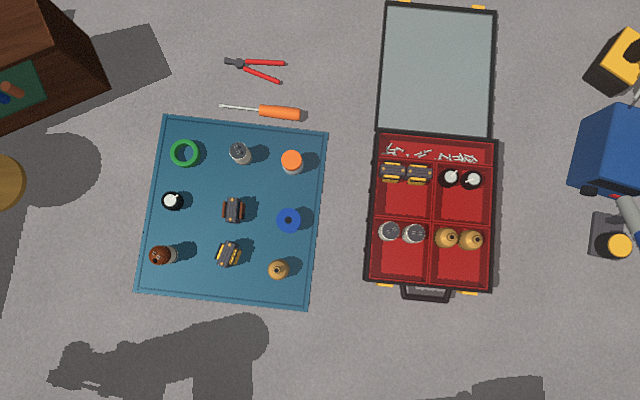

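The scene shows the mat with the good capacitor (top picture 240,152), the knob (172,201), the bad capacitor (161,254), the bad transformer (233,209), the good transformer (228,253) and the lampholder (278,270). The bins are knobs at (460,195), transformers (405,195), capacitors (400,250) and lampholders (461,255). Next I'll get rough positions and wrist views.

```bash
cat > h.py <<'E'
from plant import *
import numpy as np, cv2
from scipy.spatial.transform import Rotation as R
def cam(n):
    c=get_calibration(n); K=np.array([[c["fx"],0,c["cx"]],[0,c["fy"],c["cy"]],[0,0,1]])
    if n=="wrist":
        T=np.eye(4);T[:3,:3]=R.from_quat(current_eef_rot()).as_matrix();T[:3,3]=current_tcp_pos()
        V=np.linalg.inv(T@c["T_tool_cam"])
    else: V=np.array(c["view"])
    return K,np.array(c["distortion"]),np.diag([1,-1,-1,1.])@V
def proj(C,P):
    K,d,V=C; return cv2.projectPoints(np.float64(P).reshape(-1,1,3),cv2.Rodrigues(V[:3,:3])[0],V[:3,3],K,d)[0][:,0]
def back(C,px,z):
    K,d,V=C; u=cv2.undistortPoints(np.float64(px).reshape(-1,1,2),K,d)[:,0]
    o=-V[:3,:3].T@V[:3,3]; D=np.c_[u,np.ones(len(u))]@V[:3,:3]
    return (o+D*((z-o[2])/D[:,2])[:,None])[:,:2]
def down(yaw):   # tool pointing down, tool y axis (closing line) along world angle yaw
    y=np.array([np.cos(yaw),np.sin(yaw),0]);z=np.array([0,0,-1.]);return R.from_matrix(np.c_[np.cross(y,z),y,z]).as_quat()
E
python3 - <<'E'
from h import *
C=cam("top")
for n,p,z in [("cap",(240,152),40),("knob",(172,201),29),("badcap",(161,254),50),("badtr",(233,209),35),("tr",(228,253),35),("lamp",(278,270),35),("jar",(291,160),40),("spool",(288,219),30),("tape",(184,152),15)]: print(n,back(C,p,z).round())
print("mat",back(C,[(166,115),(328,132),(307,310),(134,292)],3).round())
print("bins",back(C,[(404,189),(460,196),(401,250),(461,254)],10).round())
y=R.from_quat(current_eef_rot()).as_matrix();print(y.round(2))
im=cv2.imread("pics/top0.png")[125:305,355:505]
cv2.imwrite("pics/case.png",cv2.resize(im,None,fx=3.3,fy=3.3,interpolation=cv2.INTER_CUBIC))
for x,yy in [(500,190),(560,190),(620,190)]:
  for yaw in (0,1.57,-1.57):
    s=solve_ik([x,yy,300],down(yaw)); print(x,yaw,None if s is None else np.round(s,2))
E
```

```text
cap [[660. 177.]]
knob [[563. 310.]]
badcap [[459. 317.]]
badtr [[547. 188.]]
tr [[462. 195.]]
lamp [[430.  98.]]
jar [[644.  76.]]
spool [[528.  81.]]
tape [[666. 296.]]
mat [[748. 342.]
 [714.   3.]
 [350.  43.]
 [384. 386.]]
bins [[ 593. -153.]
 [ 579. -267.]
 [ 469. -144.]
 [ 462. -264.]]
[[ 0.97 -0.24 -0.  ]
 [-0.24 -0.97  0.  ]
 [-0.   -0.   -1.  ]]
500 0 [ 0.73  0.09 -0.18  0.   -1.31  2.41]
500 1.57 [ 0.73  0.09 -0.18  0.   -1.31 -2.3 ]
500 -1.57 [ 0.73  0.09 -0.18  0.   -1.31  0.84]
560 0 [ 0.66  0.18 -0.06  0.   -1.33  2.48]
560 1.57 [ 0.66  0.18 -0.06  0.   -1.33 -2.23]
560 -1.57 [ 0.66  0.18 -0.06  0.   -1.33  0.91]
620 0 [ 0.6   0.28  0.07  0.   -1.36  2.54]
620 1.57 [ 0.6   0.28  0.07  0.   -1.36 -2.17]
620 -1.57 [ 0.6   0.28  0.07  0.   -1.36  0.97]
```

View pics/case.png

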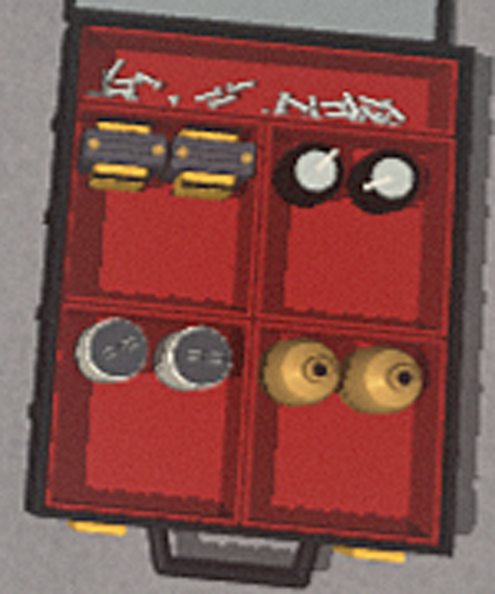

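The crop shows all four bins. The near halves are empty and the fixed parts stand at the far ends. The rim junctions are at crop px (78,118), (455,140), (50,505), (437,540) and centre (255,315). I'll take wrist views above the mat and the case.

```bash
cat > shot.py <<'E'
from h import *
import pickle
out={}
for n,p in [("mat",(565,200,230)),("case",(560,-200,150))]:
    move_ptp(p,down(-np.pi/2)); pause(.2)
    C=cam("wrist"); im=camera("wrist"); cv2.imwrite(f"pics/w_{n}.png",im[:,:,::-1])
    o={"C":C}
    if n=="mat":
        for t in "capacitor transformer lampholder knob bad_capacitor bad_transformer".split():
            o[t]=masks_of("wrist",t); print(t,[(round(d["conf"],2),np.round(d["point"]),back(C,d["point"],30).round()[0],d["mask"].sum()) for d in o[t]])
    out[n]=o
pickle.dump(out,open("o.pkl","wb")); print(current_t())
E
python3 shot.py
```

```text
capacitor [(0.93, array([335.,  98.]), array([660., 176.]), np.int64(900))]
transformer [(0.65, array([316., 246.]), array([467., 197.]), np.int64(948))]
lampholder [(0.59, array([378., 259.]), array([446., 110.]), np.int64(241))]
knob [(0.97, array([225., 175.]), array([566., 315.]), np.int64(728))]
bad_capacitor [(0.39, array([625., 237.]), array([ 479., -235.]), np.int64(1429))]
bad_transformer [(0.71, array([320., 189.]), array([547., 193.]), np.int64(1062))]
5.5833
```

View pics/w_mat.png

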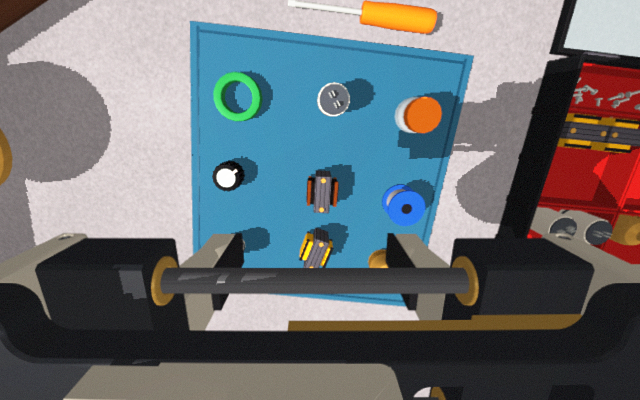

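View pics/w_case.png

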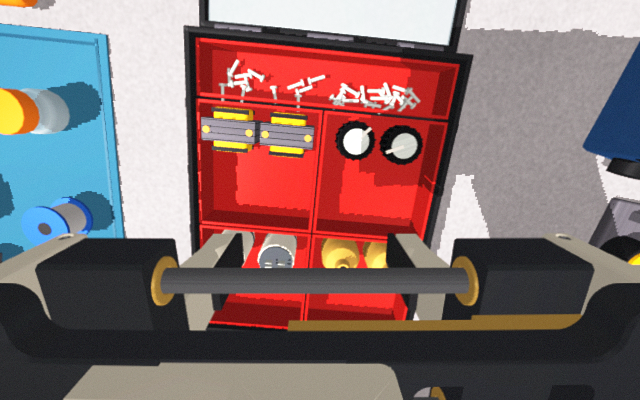

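The mat view shows the capacitor (334,98), knob (228,176), bad transformer (321,190) and good transformer (316,248). The gripper hides the lower rows. I'll take a second pair of shots from farther back.

```bash
sed -e 's/565,200,230/430,200,230/; s/560,-200,150/430,-200,190/; s/w_{n}/v_{n}/; s/o.pkl/o2.pkl/' shot.py > shot2.py; sed -i 's/("mat",(430,200,230)),("case",(430,-200,190))/("case",(430,-200,190)),("mat",(430,200,230))/' shot2.py; python3 shot2.py
python3 -c "
import cv2
im=cv2.imread('pics/v_case.png')[60:300,160:480]; cv2.imwrite('pics/v_casec.png',cv2.resize(im,None,fx=2.5,fy=2.5,interpolation=cv2.INTER_CUBIC))"
```

```text
capacitor [(0.21, array([321.,  80.]), array([545., 191.]), np.int64(1334))]
transformer [(0.85, array([317., 152.]), array([461., 195.]), np.int64(1114))]
lampholder [(0.78, array([390., 175.]), array([432., 101.]), np.int64(926))]
knob [(0.9, array([218.,  66.]), array([561., 311.]), np.int64(959))]
bad_capacitor [(0.94, array([217., 158.]), array([454., 322.]), np.int64(1048)), (0.6, array([320.,  80.]), array([545., 192.]), np.int64(1308))]
bad_transformer [(0.75, array([322.,  83.]), array([542., 190.]), np.int64(1346)), (0.34, array([391., 177.]), array([430., 101.]), np.int64(915))]
8.475
```

View pics/v_mat.png

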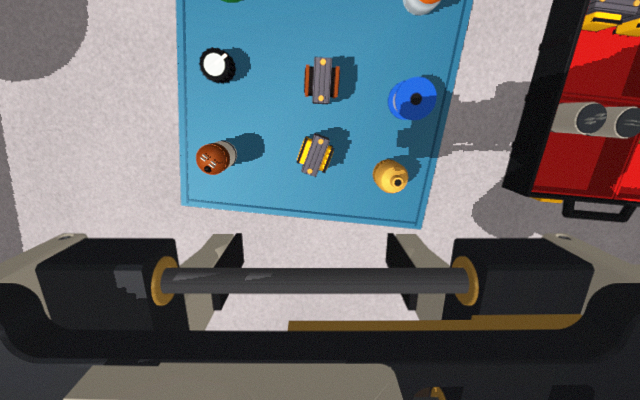

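View pics/v_casec.png

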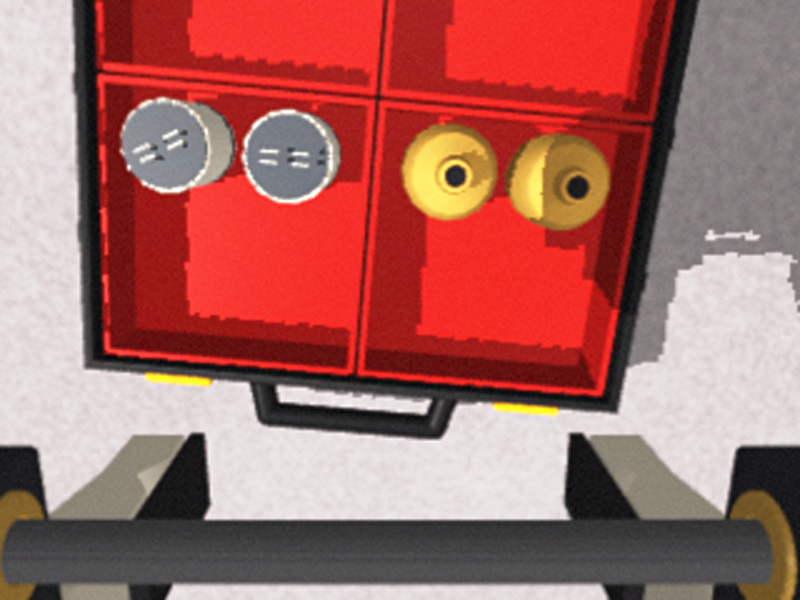

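The second view shows the bad capacitor (217,158), good transformer (316,155), lampholder (390,176) and knob (217,65). In the case crop the centre rim junction is at (380,97), bottom-mid (357,377), left-mid (98,72) and right-mid (653,123). Now I'll fit the poses.

```bash
cat > fit.py <<'E'
from h import *
import pickle
from scipy.optimize import minimize
a=pickle.load(open("o.pkl","rb"));b=pickle.load(open("o2.pkl","rb"))
ct=lambda L:np.array(L)
top=ct([(255,315),(265,127),(243,522),(65,300),(447,332)])/3.3+[355,125]
v=ct([(380,97),(357,377),(98,72),(653,123)])/2.5+[160,60]
w=ct([(313,232),(322,110)])
P1=back(cam("top"),top,44);P2=back(b["case"]["C"],v,44);P3=back(a["case"]["C"],w,44)
print(P1.round(1),P2.round(1),P3.round(1))
def yaw(d): return np.degrees(np.arctan2(d[1],d[0])).round(1)
print("yaw x:",yaw(P1[1]-P1[2]),yaw(P2[0]-P2[1]),yaw(P3[1]-P3[0]),"y:",yaw(P1[3]-P1[4])-90,yaw(P2[2]-P2[3])-90)
th=np.linspace(0,2*np.pi,40)
cyl=lambda pr:np.concatenate([np.c_[r*np.cos(th),r*np.sin(th),0*th+z] for r,z in pr])
box=lambda x,y,z0,z1:np.array([(i*x/2,j*y/2,k) for i in(-1,1) for j in(-1,1) for k in(z0,z1)])
M={"capacitor":[cyl([(18,0),(18,50)])],"knob":[cyl([(18,0),(18,26)])],"lampholder":[cyl([(20,0),(20,31),(6.5,55)])],"transformer":[box(48,20,0,40),box(31,40,6,34)]}
def fit(C,mask,n,p0):
    m=cv2.resize(mask.astype(np.uint8)*255,None,fx=4,fy=4,interpolation=cv2.INTER_LINEAR)>127
    def f(p):
        s=np.zeros(m.shape,np.uint8);c,s_=np.cos(p[2]/30),np.sin(p[2]/30)
        for g in M[n]:
            q=np.c_[g[:,:2]@np.array([[c,s_],[-s_,c]])+p[:2],g[:,2]+3]
            h=cv2.convexHull(((proj(C,q)+.5)*4*16).astype(np.int32)); cv2.fillConvexPoly(s,h,255,shift=4)
        s=s>0; return 1-(m&s).sum()/(m|s).sum()
    best=None
    for y0 in ((-30,-15,0,15,30) if n=="transformer" else (0,)):
        r=minimize(f,[*p0,np.radians(y0)*30],method="Nelder-Mead",options=dict(initial_simplex=np.array([*p0,np.radians(y0)*30])+np.array([[0,0,0],[8,0,0],[0,8,0],[0,0,5]])))
        if best is None or r.fun<best.fun: best=r
    return best.x[:2].round(1),round(np.degrees(best.x[2]/30),1),"IoU",round(1-best.fun,3)
camera_m={}
camera("top")
for n,p0 in dict(capacitor=(660,177),knob=(563,310),lampholder=(430,98),transformer=(462,195)).items():
    for nm,C,ms in [("w",a["mat"]["C"],a["mat"][n]),("v",b["mat"]["C"],b["mat"][n]),("top",cam("top"),masks_of("top",n))]:
        ms=[d for d in ms if np.linalg.norm(back(C,d["point"],30)[0]-p0)<40]
        if ms: print(n,nm,*fit(C,ms[0]["mask"],n,p0))
E
python3 fit.py
```

```text
[[ 526.  -198.4]
 [ 638.4 -207.6]
 [ 406.9 -188. ]
 [ 534.2  -87.2]
 [ 516.7 -310.5]] [[ 521.8 -197.6]
 [ 402.3 -187.1]
 [ 531.4  -84.6]
 [ 512.2 -309. ]] [[ 523.6 -197.9]
 [ 640.8 -205.8]]
yaw x: -4.8 -5.0 -3.8 y: -4.5 -4.900000000000006
capacitor w [657.6 178.9] 7.4 IoU 0.969
capacitor top [659.7 178.8] -4.3 IoU 0.91
knob w [563.1 314.5] 0.4 IoU 0.938
knob v [562.3 314.8] 6.2 IoU 0.918
knob top [565.9 314.8] -5.5 IoU 0.913
lampholder w [436.3 112.7] -7.5 IoU 0.276
lampholder v [429.   99.5] 4.6 IoU 0.964
lampholder top [431.3  99.4] -1.6 IoU 0.897
transformer w [458.1 197.7] -17.3 IoU 0.854
transformer v [458.  198.4] -20.9 IoU 0.958
transformer top [494.1 197.3] -14.9 IoU 0.206
```

Fits agree to about 2 mm. Starting with the capacitor.

```bash
cat > pp.py <<'E'
from h import *
c,s=np.cos(np.radians(-4.8)),np.sin(np.radians(-4.8))
def spot(i,j): return np.array([523.3,-197.7])+np.array([[c,-s],[s,c]])@[i*60-25,j*57]
def pp(xy,yawdeg,h,w,F,bin_):
    q=down(np.radians(-90+yawdeg)); zg=3+h
    move_gripper(w+28,F)
    move_ptp([*xy,160],q); line_to([*xy,zg],120)
    print("descend F",current_contact_force().round(1))
    move_gripper(0,F); print("w",current_width(),"F",current_finger_force())
    if abs(current_width()-w)>5: print("BAD GRASP");move_gripper(w+28);line_to([*xy,160]);raise SystemExit
    line_to([*xy,zg+8],60); line_to([*xy,170],200); print("lifted w",current_width())
    p=spot(*bin_); move_ptp([*p,170],down(np.radians(-94.8)))
    line_to([*p,zg+5.5+12],150); line_to([*p,zg+5.5+.8],25)
    print("place F",current_contact_force().round(1),current_tcp_pos().round(1)); pause(.2)
    move_gripper(w+10); pause(.1); line_to([*p,zg+40],60); line_to([*p,190],200); print("t",current_t())
E
python3 -c "
from pp import *
pp((658,178.8),0,14,36,15,(-1,1))
move_ptp([430,-200,190],down(-np.pi/2)); pause(.1)
cv2.imwrite('pics/c1.png',camera('wrist')[40:240,140:500,::-1])"
```

```text
descend F [-0.7  0.6  0.3]
w 35.785921697478805 F 15.000123381614685
lifted w 35.045823425021666
place F [-0.3 -0.8 -0.9] [ 443.3 -133.8   23.2]
t 18.7583
```

View pics/c1.png

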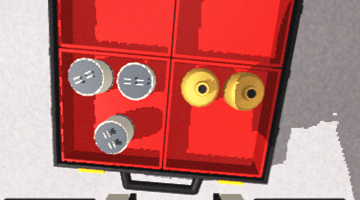

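The capacitor stands on the near floor of its bin at (115,132). Doing the other three.

```bash
python3 -c "
from pp import *
pp((458,198.2),-20,4,40,30,(1,1))
pp((429.3,99.5),0,4,40,15,(-1,-1))
pp((562.8,314.6),0,3,36,12,(1,-1))
for n,p in [('mat',(430,200,230)),('case',(430,-200,230))]:
    move_ptp(p,down(-np.pi/2)); pause(.1); cv2.imwrite(f'pics/e_{n}.png',camera('wrist')[:,:,::-1])
cv2.imwrite('pics/e_top.png',cv2.resize(camera('top')[100:320,120:520,::-1],None,fx=2,fy=2))
print(current_t())"
```

```text
descend F [-0.3 -0.5 -0.6]
w 39.99935117286956 F 29.998993277549744
lifted w 39.82238521384847
place F [-0.2 -0.  -1.9] [ 562.9 -143.9   13.2]
t 30.0
descend F [ 0.5 -0.6 -0. ]
w 39.89061448396096 F 15.000258525833488
lifted w 39.6411779911781
place F [-0.3  0.2 -0.8] [ 433.7 -247.4   13.2]
t 40.2417
descend F [0.5 0.6 0.2]
w 35.63237908773336 F 12.000105232000351
lifted w 35.59475571479353
place F [ 0.4 -0.7 -0.3] [ 553.3 -257.4   12.2]
t 52.1833
55.75
```

View pics/e_top.png

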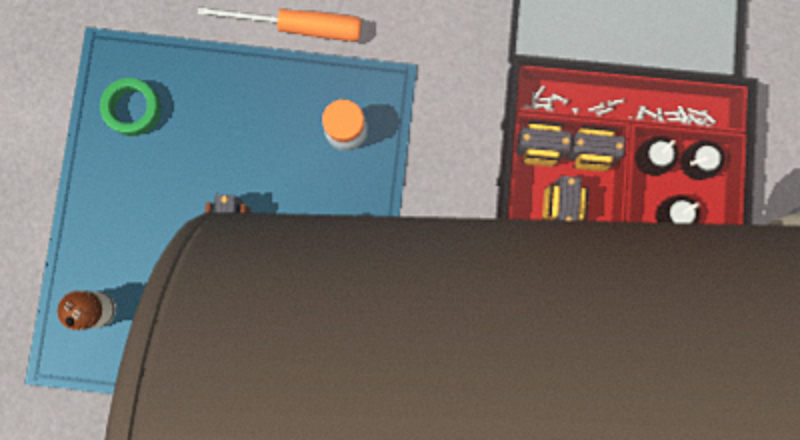

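View pics/e_case.png

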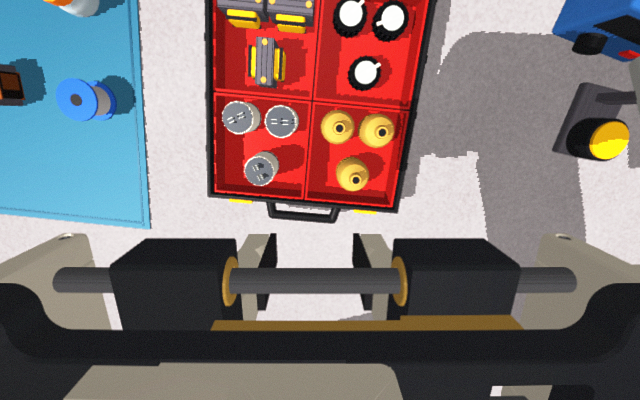

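All four spares stand upright in their own bins: transformer (267,62), knob (365,72), capacitor (261,168) and lampholder (352,174). The bad capacitor and bad transformer still stand on the mat.

```bash
python3 -c "
from plant import *
pause(.3); print(close_job())"
```

```text
the job is handed in; nothing more can be done
None
```

The four good spares are standing upright in their own bins, the two failed parts are still on the mat, and the job was handed in at about 56 s of the 120 s limit.

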